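# Fetch the hemmed-in gear and restock the rack

### The job

The tan gear is hemmed in on the narrow wooden rack: first clear the silver sensor dome onto the middle of the grey soft pad and the green servo tester onto the middle of the yellow tray, both standing upright. Then fetch the gear and lay it flat on the navy mount plate, centred in the white ring, and only after that put the dome and the tester back upright on the rack, each exactly where it stood at first, the tester square to the rack. Never tip the dome or the tester over, and leave the jar, the battery pack and the wrench alone.

Things in the scene. Friction and masses are not known exactly. Their poses are not given: they have to be found in the camera images.
- gear: Tan nylon gear lying flat, 50 mm across, 18 mm thick, 40 g. Origin: centre of underside, z up. Starts on the rack floor between dome and tester, its top 2 mm below the rail tops. Rails leave 7 mm beside it and neighbours 5 to 13 mm, too little for a finger: it can be gripped only along the rack's length once both neighbours are away.
- sensor_dome: Silver light sensor standing upright: foot 48 mm across, 8 mm high; round column 40 mm in diameter from 10 to 56 mm height; domed top at 76 mm, black band below the dome; 120 g. Origin: centre of underside, z up. Starts at one end of the rack (which end varies). Grip the column across the rack, fingertips above the rails.
- servo_tester: Green plastic upright box 40 mm (its x) by 50 mm (its y), 78 mm high, black knob on top up to 86 mm, black screen on its -x face; 100 g. Origin: centre of underside, z up. Starts at the other end of the rack, its x along the rack's x within 0.05 rad. Grip its 50 mm width across the rack, fingertips above the rails.
- rack: Fixed wooden rack: dark floor 190 mm (its x) by 92 mm (its y), 4 mm thick; along each long side a pale rail with brass pegs, 14 mm wide, top 24 mm above the table; 64 mm clear between rails, ends open. Origin: centre of underside, z up. Dome and tester stand on its x axis about 56 mm either side of the centre, the gear at the centre.
- soft_pad: Fixed grey fabric pad 100 x 100 mm, 4 mm thick, clearing place of the dome. Origin: centre of its underside, z up.
- yellow_tray: Fixed shallow yellow plastic tray 110 x 110 mm outside, floor 4 mm thick, rim 4 mm wide and 10 mm high, clearing place of the tester. Origin: centre of its underside, z up.
- mount_plate: Fixed navy acrylic plate 110 x 110 mm, 6 mm thick, with a printed white ring of 70 mm inner diameter round its centre, the place for the gear. Origin: centre of its underside, z up.
- screw_jar: Bystander: closed glass jar with a white cap, 52 mm in diameter, 70 mm high, on the far side. Origin: centre of its underside.
- battery_pack: Bystander: black battery holder with red and orange cells, 60 x 64 mm, 20 mm high, lying far right. Origin: centre of its underside.
- wrench: Bystander: steel wrench 130 mm long lying flat far left, along its own x. Origin: on its underside near the middle.

How it is judged:
By the outcome, as a careful person would: the job done as asked, in the order asked, and still so for the second after the job is handed in, with the robot touching nothing.
It also fails if it takes over 134 s, if anything falls off the work surface, if the arm or the gripper's body presses on something with over 40 N, if the wrist force passes 120 N, or if a joint passes its speed limit or range.

### The arm

A 6-joint arm with a two-finger parallel gripper is mounted at the origin on the work surface. World frame = base frame: x ahead of the robot, y to its left, z up, the work surface at z = 0. Lengths are in m, angles in rad, forces in N, time in s.
With the tool pointing down it reaches from about 0.375 to 0.9 m from the base axis. Payload 3.1 kg.
Tool frame: the origin (TCP) lies midway between the tips of the shut fingers; the grasp point (between the pads) lies 19 mm behind it; z points along the fingers, y is the line along which they close (so a half turn about z gives the same grasp; the last joint's range is limited). The gripper opens to 85 mm and grips with 20 to 120 N. Pads are 22 mm wide; open, the fingers measure 114 mm over their backs; the gripper's body (76 mm by 85 mm) begins 54 mm behind the grasp point. The pads swing forward as they close: fully open they stand 13 mm farther back than shut.
Start: joints at [-1.288, 0.527, 1.433, -0, 1.181, -0.178], TCP at [0.278, -0.56, 0.231] pointing down, gripper open.
Joint ranges: [-3.08, 3.08], [-0.75, 2.2], [0.22, 2.44], [-1.43, 4.57], [0, 2.65], [-2.85, 2.85]. Speed limits (rad/s): [2.79, 2.79, 3.14, 3.14, 3.14, 3.14].

### API

Orientations are given as a unit quaternion [x, y, z, w].
In Python, from station import manip gives the robot as it stands.
- The arm moves only by the tool step_arm, never from a script. Its argument "targets" is text: rows parted by semicolons, each of 4 numbers parted by spaces: the shift along the tool's x, y, z in mm, then the turn about the tool's z in degrees. A call has 1 to 12 rows; each row is the pose to reach, as a shift and turn from the pose commanded when the call began, along the tool's axes at that moment; what a row does not reach only later rows make up. A row lasts 1/10 s, in which the tool goes at most 50 mm and 8.59 degrees, less where a joint would pass 70% of its speed; a pose out of reach is approached as far as the arm can. A call with a gripper value outside its range is refused whole. "gripper" is the closure, from 0 (fully open) to 1 (shut), set as the call begins (left out, the last holds). The fingers move at their own pace and stop on an object; "squeeze" is the grip in N (left out, the last holds). Time passes only in rows, so rows that repeat a pose let the fingers close. It gives the time, the measured TCP pose, the force, the opening and the grip force at its end, in the units of the state.
- manip.sense(): the state, without advancing time (a new reading comes with each control period).
- manip.snapshot(name): name is "scene" or "top" or "wrist"; returns the picture (400x640x3 uint8, red, green, blue); there is no depth.
- manip.get_calibration(name): a dict with "fov_y" (degrees; the focal length in pixels is half the picture's height over the tangent of half this angle, whatever the lens; pixels are square), "cx", "cy" (the principal point, pixels), "k1" (the pictures are not rectified: a ray, as slopes to the right and down, at radius r is drawn at 1 + k1 r^2 times it, then the intrinsics apply), "extrinsics" (4x4, takes a point from camera to world coordinates); the wrist camera has in their place "tool_from_camera" (4x4, takes a point from camera to tool coordinates, whose origin is the TCP and whose axes are the flange's). Camera axes: x right, y down, z forward; pixel columns grow to the right and rows downward; lengths in m; the calibration is good to about 2 mm. A picture is of the moment at which its call begins: read the wrist's pose just before it. get_calibration takes no time and is no camera call.
- manip.sign_off(): hands the job in; it is judged then, once.
Trained networks look in the newest picture that a camera, given by its name, has taken for a name from the list of things; names that differ only in an ending like _2 or _b are one class to them, and where a whole thing is asked for, a point or a joint stands for the part that bears it (a point fixed in the world has none). Each returns a list of dicts, best first, with "p" (0 to 1); they miss things now and then, are a little off and sometimes report something else, mostly with a low value. They report only what shows in the picture. A call takes as long as a camera call.
- manip.recognise(camera, query): "position" ([column, row] in pixels, amid what is visible of it).
- manip.masks_of(camera, query): "pixels" (400x640 bool, what is visible of it) and "position" ([column, row] in pixels, amid what is visible of it).
- manip.mark_of(camera, query): "position" ([column, row] in pixels: a listed point, or the origin of a listed thing).
The state is a dict: "t": time; "q": joint angles; "qd": joint speeds; "tau": joint torques, N m; "tcp_pos": TCP position; "tool_rot": TCP orientation; "force": force on the tool from outside, world axes, zero at the start; "ft_torque": the same for the moment, N m; "finger_gap": opening from 0.0 (shut) to 1.0 (fully open); "gripper_force": force on a finger pad.
Only numpy, scipy, OpenCV 4.12 (cv2) and the standard library are available. Lean on these libraries where they do the work, as an engineer would, in place of code of your own. Each camera call takes 0.05 s, during which the arm holds its last target. There are 200 camera calls.

## Working session

There is one attempt and no reset: what is moved stays moved. The work goes in short steps, Python scripts to look and compute and a tool call to move; the robot and the scene stay as the last step left them, time stands still between calls to the robot, and variables do not carry over. Pictures are saved under pics/ and viewed, at most 14 in all, crops included, and the job is handed in when it is done.

Besides the shell and the picture viewer there is one more tool, called after "Request:" as name(argument=value, ...), one argument or row to a line, values as JSON. step_arm: Moves the arm, as the interface text tells. Its arguments: {"type":"object","properties":{"targets":{"type":"string"},"gripper":{"type":"number"},"squeeze":{"type":"number"}},"required":["targets"]}

```bash
mkdir -p pics; cat > h.py <<'E'
import numpy as np, cv2
from scipy.spatial.transform import Rotation as R
from station import manip
def cam(name, s=None):
    c=manip.get_calibration(name)
    if name=='wrist':
        s=s or manip.sense(); T=np.eye(4); T[:3,:3]=R.from_quat(s['tool_rot']).as_matrix(); T[:3,3]=s['tcp_pos']
        E=T@np.array(c['tool_from_camera'])
    else: E=np.array(c['extrinsics'])
    f=200/np.tan(np.radians(c['fov_y'])/2)
    return c,f,E
def ray(name,px,s=None):
    c,f,E=cam(name,s); d=(np.array(px,float)-[c['cx'],c['cy']])/f; u=d.copy()
    for _ in range(20): u=d/(1+c['k1']*(u@u))
    return E[:3,3],E[:3,:3]@np.r_[u,1]
def at(name,px,z,s=None):
    o,d=ray(name,px,s); return (o+d*(z-o[2])/d[2])
def proj(name,P,s=None):
    c,f,E=cam(name,s); p=np.linalg.inv(E)@np.r_[P,1]; u=p[:2]/p[2]; u=u*(1+c['k1']*(u@u)); return u*f+[c['cx'],c['cy']]
def snap(name,fn=None):
    s=manip.sense(); im=manip.snapshot(name)
    if fn: cv2.imwrite('pics/'+fn+'.png',im[:,:,::-1])
    return s,im
def rel(P,yaw=None):
    "shift in tool axes (mm) from present TCP to P"
    s=manip.sense(); M=R.from_quat(s['tool_rot']).as_matrix()
    return np.round(1000*M.T@(np.array(P)-s['tcp_pos']),1)
E
python3 - <<'E'
from h import *
np.set_printoptions(precision=4,suppress=True)
s=manip.sense(); print(s)
for n in('scene','top'):
    print(n,manip.get_calibration(n)); snap(n,n+'0')
    for q in ['gear','sensor_dome','servo_tester','rack','soft_pad','yellow_tray','mount_plate','screw_jar','battery_pack','wrench']:
        r=manip.mark_of(n,q)
        for k in r[:2]: print(q,round(k['p'],2),k['position'],at(n,k['position'],{'gear':.004,'sensor_dome':.004,'servo_tester':.004}.get(q,0)))
print(manip.get_calibration('wrist'))
E
```

```text
{'t': 0.0, 'q': array([-1.2885,  0.5285,  1.4339,  0.    ,  1.1814, -0.1785]), 'qd': array([ 0.0002, -0.0003,  0.    , -0.0021,  0.0007, -0.002 ]), 'tau': array([ -0.0007, -44.2348, -17.8027,  -0.0001,   0.0085,   0.    ]), 'tcp_pos': array([ 0.2777, -0.5591,  0.2303]), 'tool_rot': array([ 0.9736,  0.2284, -0.    , -0.0011]), 'force': array([ 0.0226, -0.3482,  0.1395]), 'ft_torque': array([0.0245, 0.0236, 0.0086]), 'gripper_force': 0.0, 'finger_gap': 0.9996933735965737}
scene {'fov_y': 55.454842313346816, 'cx': 322.87982136814037, 'cy': 198.3270875634726, 'k1': -0.03516653013029427, 'extrinsics': array([[-0.7694,  0.3874, -0.508 ,  1.0193],
       [ 0.6387,  0.4831, -0.599 ,  0.4706],
       [ 0.0133, -0.7852, -0.6191,  0.5204],
       [ 0.    ,  0.    ,  0.    ,  1.    ]])}
sensor_dome 0.75 [290.8, 130.1] [ 0.4669 -0.3265  0.004 ]
servo_tester 0.64 [262.8, 144.9] [ 0.5736 -0.3059  0.004 ]
rack 0.89 [276.4, 141.0] [ 0.5299 -0.3065  0.    ]
soft_pad 0.66 [368.2, 224.0] [0.5741 0.0901 0.    ]
soft_pad 0.27 [412.2, 331.5] [0.6967 0.3085 0.    ]
yellow_tray 0.77 [481.8, 277.4] [0.5171 0.
[... 1022 characters left out ...]
   ]
yellow_tray 0.4 [456.4, 268.0] [ 0.4587 -0.339   0.    ]
mount_plate 0.55 [362.6, 210.5] [ 0.5921 -0.1104  0.    ]
screw_jar 0.95 [309.5, 129.6] [0.7857 0.0217 0.    ]
screw_jar 0.7 [454.4, 266.2] [ 0.4629 -0.3341  0.    ]
battery_pack 0.62 [438.3, 154.8] [ 0.7319 -0.2933  0.    ]
wrench 0.57 [189.2, 161.0] [0.7023 0.3104 0.    ]
wrench 0.22 [446.5, 244.9] [ 0.5136 -0.3144  0.    ]
{'fov_y': 62.80562967721377, 'cx': 315.27128836387027, 'cy': 199.88464036310228, 'k1': -0.06950956507808027, 'tool_from_camera': array([[-0.    , -0.9538, -0.3003,  0.0767],
       [ 1.    , -0.0003,  0.001 , -0.0006],
       [-0.001 , -0.3003,  0.9538, -0.1434],
       [ 0.    ,  0.    ,  0.    ,  1.    ]])}
```

View pics/top0.png

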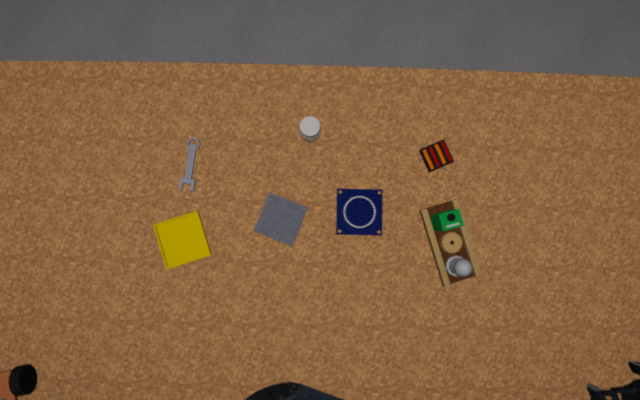

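View pics/scene0.png

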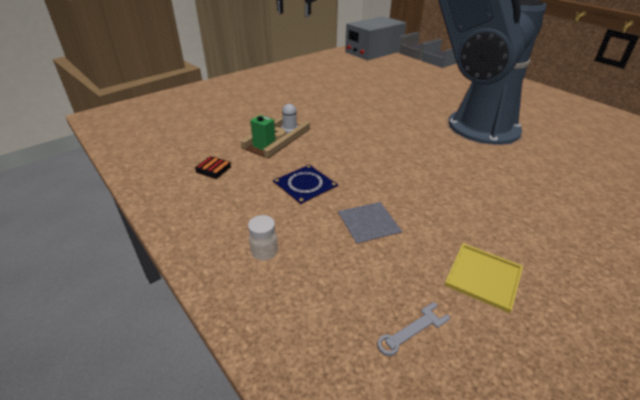

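The top view shows the rack at about (450,243), with the dome at its near end (458,267), the tester at its far end (450,220) and the gear between them. The pad is at (281,219), the tray at (183,240) and the plate at (360,212). I'll move above the rack for a close look.

Request:
step_arm(
  targets="326 -110 0 10; 326 -110 0 10; 326 -110 0 10; 326 -110 0 10; 326 -110 0 10; 326 -110 0 10; 326 -110 0 10; 326 -110 0 10; 326 -110 0 10; 326 -110 0 10; 326 -110 0 10; 326 -110 0 10",
)

```text
t: 2.3
tcp_pos: [0.5201, -0.3175, 0.2313]
tool_rot: [0.99, 0.142, -0.0, 0.0]
force: [0.1, 0.0, -0.2]
finger_gap: 0.998
gripper_force: 0.0
```

```bash
python3 - <<'E'
from h import *
np.set_printoptions(precision=4,suppress=True)
s,im=snap('wrist','w0'); print(s['tcp_pos'],s['tool_rot'])
for q,z in [('gear',.004),('sensor_dome',.004),('servo_tester',.004),('rack',0)]:
    for k in manip.mark_of('wrist',q)[:2]: print(q,k['p'],k['position'],at('wrist',k['position'],z,s))
snap('top')
for q,z in [('soft_pad',.004),('yellow_tray',.010),('mount_plate',.006)]:
    r=manip.masks_of('top',q)[0]; m=r['pixels']
    c=cv2.findContours(m.astype(np.uint8),0,1)[0]; c=max(c,key=cv2.contourArea)
    P=np.array([at('top',p,z)[:2] for p in c[:,0]],np.float32)
    print(q,r['p'],cv2.minAreaRect(P))
E
```

```text
[ 0.5201 -0.3175  0.2313] [ 0.9899  0.1415 -0.0001  0.    ]
gear 0.81 [318.1, 164.3] [ 0.5236 -0.3197  0.004 ]
sensor_dome 0.79 [314.9, 215.3] [ 0.4628 -0.3336  0.004 ]
servo_tester 0.86 [316.2, 116.5] [ 0.5745 -0.3026  0.004 ]
soft_pad 0.78 ((0.5667625069618225, 0.08473217487335205), (0.10273325443267822, 0.1021030992269516), 70.87055969238281)
yellow_tray 0.86 ((0.5134000182151794, 0.31737175583839417), (0.11284393072128296, 0.11212632060050964), 17.454906463623047)
mount_plate 0.92 ((0.588351309299469, -0.1011698991060257), (0.11006204783916473, 0.11001238971948624), 1.1240094900131226)
```

View pics/w0.png

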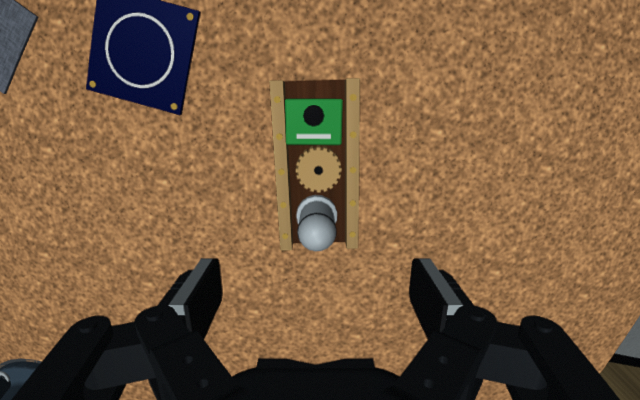

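The wrist view shows the dome sphere at (317,232), the gear at (318,170), the tester's top at (313,121) and the rails between rows 80 and 249. I'll fit each of these at its known height.

```bash
cat >> h.py <<'E'
def rect(name,m,z,s=None):
    c=max(cv2.findContours(m.astype(np.uint8),0,1)[0],key=cv2.contourArea)
    return cv2.minAreaRect(np.array([at(name,p,z,s)[:2] for p in c[:,0]],np.float32))
E
python3 - <<'E'
from h import *
np.set_printoptions(precision=4,suppress=True)
s,im=snap('wrist')
for q,z in [('rack',.024),('servo_tester',.078),('gear',.022),('sensor_dome',.056),('mount_plate',.006)]:
    r=manip.masks_of('wrist',q)
    if r: m=r[0]['pixels']; ys,xs=np.where(m); print(q,r[0]['p'],xs.min(),xs.max(),ys.min(),ys.max(),rect('wrist',m,z,s))
    else: print(q,None)
hsv=cv2.cvtColor(im,cv2.COLOR_RGB2HSV)
g=cv2.inRange(hsv,(45,90,40),(80,255,255)); print('green',rect('wrist',cv2.morphologyEx(g,3,np.ones((9,9))),.078,s))
print('corners',[at('wrist',p,.024,s)[:2] for p in [(271,82),(280,250),(359,79),(358,248)]])
print('sphere',at('wrist',(317,232),.056,s),'hole',at('wrist',(318.5,170),.022,s))
big=cv2.resize(im[70:260,250:380],None,fx=3,fy=3,interpolation=2); cv2.imwrite('pics/c0.png',big[:,:,::-1])
E
```

```text
rack 0.8 270 360 80 250 ((0.520496129989624, -0.3190060257911682), (0.18918251991271973, 0.09231333434581757), 18.0185489654541)
servo_tester 0.61 285 344 98 147 ((0.5734335780143738, -0.3000739812850952), (0.042031459510326385, 0.052557624876499176), 15.207950592041016)
gear None
sensor_dome 0.75 298 337 195 250 ((0.47424906492233276, -0.3321845531463623), (0.061715900897979736, 0.040539246052503586), 15.464977264404297)
mount_plate 0.7 87 201 0 114 ((0.5898449420928955, -0.10248453170061111), (0.11051514744758606, 0.11230944097042084), 0.3180244266986847)
green ((0.5729607939720154, -0.3000107705593109), (0.04022093862295151, 0.05051125958561897), 16.38858985900879)
corners [array([ 0.5965, -0.2469]), array([ 0.4173, -0.3032]), array([ 0.6246, -0.3319]), array([ 0.4457, -0.3909])]
sphere [ 0.4647 -0.3345  0.056 ] hole [ 0.522  -0.3195  0.022 ]
```

View pics/c0.png

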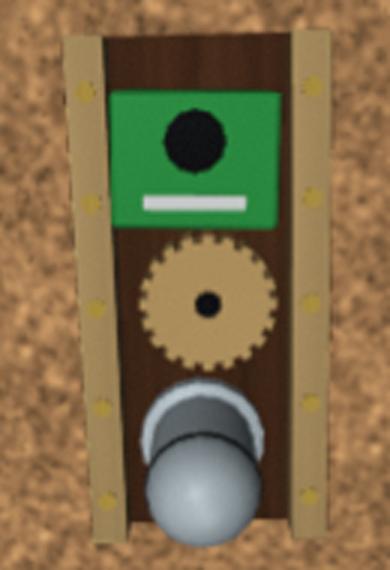

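Request:
step_arm(
  targets="-58 1 0 -1.5; -58 1 40 -1.5; -58 1 80 -1.5; -58 1 120 -1.5; -58 1 150 -1.5; -58 1 170 -1.5; -58 1 185 -1.5; -58 1 195 -1.5; -58 1 202 -1.5; -58 1 204 -1.5; -58 1 204 -1.5; -58 1 204 -1.5",
  gripper=0,
)

```text
t: 4.25
tcp_pos: [0.4661, -0.334, 0.0281]
tool_rot: [0.988, 0.156, 0.0, 0.001]
force: [0.3, 0.5, 0.3]
finger_gap: 0.999
gripper_force: 0.0
```

```bash
python3 - <<'E'
from h import *
np.set_printoptions(precision=4,suppress=True)
s,im=snap('wrist','w1'); print(s['tcp_pos'],R.from_quat(s['tool_rot']).as_euler('zyx',True))
print(rel((.4645,-.3345,.0265)))
E
```

```text
[ 0.4661 -0.334   0.0281] [-17.907    0.0595 179.9367]
[-1.7 -0.   1.6]
```

View pics/w1.png

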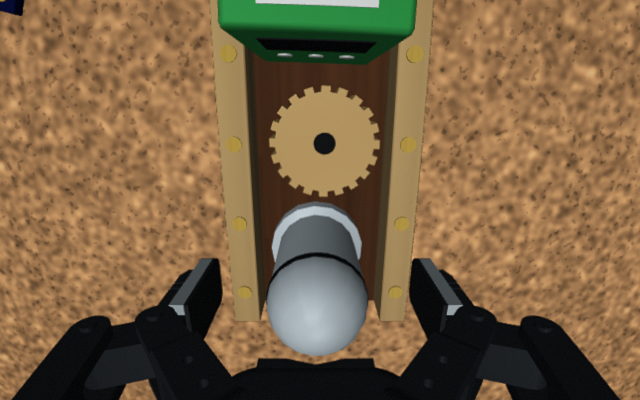

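Dome is centred between the pads (col 316), gear at (324,143), tester's screen faces the robot. Closing.

Request:
step_arm(
  targets="0 0 0 0; 0 0 0 0; 0 0 0 0; 0 0 0 0; 0 0 0 0; 0 0 0 0; 0 0 0 0; 0 0 0 0; 0 0 0 0; 0 0 0 0",
  gripper=1,
  squeeze=35,
)

```text
t: 5.3
tcp_pos: [0.4658, -0.3337, 0.0278]
tool_rot: [0.988, 0.156, 0.0, 0.0]
force: [-1.0, 0.9, 5.2]
finger_gap: 0.464
gripper_force: 35.3
```

```bash
python3 - <<'E'
from h import *
s=manip.sense(); print(s['tcp_pos'],s['tool_rot'],s['finger_gap'],s['gripper_force'],rel((.5668,.0847,.0281)))
E
```

```text
[ 0.46579877 -0.33373693  0.02776752] [9.87821456e-01 1.55591485e-01 1.47892154e-04 1.96674655e-04] 0.46376248150807303 35.28677492402494 [ 224.7 -367.1   -0.4]
```

Request:
step_arm(
  targets="0 0 -15 0; 0 0 -50 0; 0 0 -90 0; 0 0 -115 0; 15 -25 -120 0; 35 -57 -120 0; 60 -98 -120 0; 85 -139 -120 0; 110 -180 -120 0; 135 -221 -120 0; 160 -262 -120 0; 185 -303 -120 0",
)

```text
t: 6.5
tcp_pos: [0.5486, 0.0135, 0.1479]
tool_rot: [0.988, 0.156, 0.0, 0.0]
force: [1.4, -0.7, -1.6]
finger_gap: 0.456
gripper_force: 35.5
```

Request:
step_arm(
  targets="22 -36 0 0; 34 -55 0 0; 40 -64 0 0; 40 -64 0 0; 40 -64 30 0; 40 -64 60 0; 40 -64 85 0; 40 -64 100 0; 40 -64 110 0; 40 -64 110 0; 40 -64 110 0",
)

```text
t: 7.6
tcp_pos: [0.5674, 0.0839, 0.0378]
tool_rot: [0.988, 0.155, 0.0, 0.0]
force: [0.4, 0.8, -0.2]
finger_gap: 0.459
gripper_force: 35.5
```

```bash
python3 - <<'E'
from h import *
np.set_printoptions(precision=4,suppress=True)
s,im=snap('wrist','w2'); print(s['tcp_pos'],s['force'],R.from_quat(s['tool_rot']).as_euler('zyx',True))
print(rel((.5668,.0847,.0281)))
r=manip.masks_of('wrist','soft_pad')
if r: print(r[0]['p'],rect('wrist',r[0]['pixels'],.004,s))
E
```

```text
[0.5674 0.0839 0.0378] [ 0.3757  0.8268 -0.1704] [-17.8466   0.036  179.9894]
[-0.7 -0.8 10.1]
0.74 ((0.5685538053512573, 0.08596723526716232), (0.10035237669944763, 0.10091662406921387), 69.48294067382812)
```

View pics/w2.png

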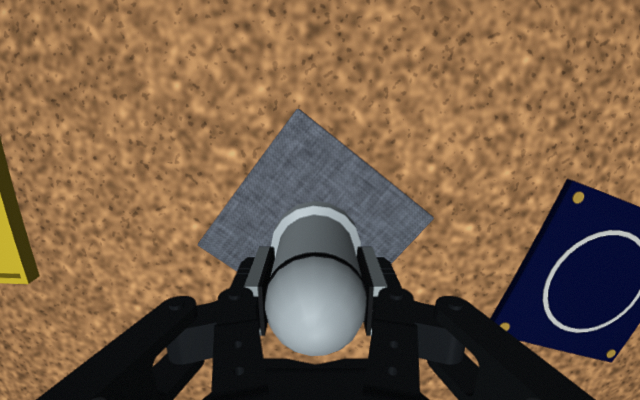

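The dome is held upright (317,305) over the pad, about 3 mm short of its centre. Correct and lower.

Request:
step_arm(
  targets="3 -2 0 0; 3 -2 3 0; 3 -2 6 0; 3 -2 8 0; 3 -2 9.5 0; 3 -2 9.5 0",
)

```text
t: 8.3
tcp_pos: [0.569, 0.0877, 0.0278]
tool_rot: [0.988, 0.156, -0.0, -0.0]
force: [-0.9, 1.0, 0.2]
finger_gap: 0.459
gripper_force: 35.6
```

```bash
python3 - <<'E'
from h import *
np.set_printoptions(precision=4,suppress=True)
s=manip.sense(); print(s['tcp_pos'],s['force'],s['tool_rot'])
E
```

```text
[0.569  0.0877 0.0278] [-0.9303  1.0198  0.1994] [ 0.9878  0.1556 -0.0002 -0.0001]
```

Request:
step_arm(
  targets="0 0 0.7 0; 0 0 0.7 0",
)

```text
t: 8.5
tcp_pos: [0.569, 0.0877, 0.0278]
tool_rot: [0.988, 0.156, -0.0, -0.0]
force: [-2.0, 0.0, 5.2]
finger_gap: 0.459
gripper_force: 36.1
```

Request:
step_arm(
  targets="0 0 0 0; 0 0 0 0; 0 0 0 0; 0 0 0 0; 0 0 0 0; 0 0 0 0; 0 0 -15 0; 0 0 -50 0; 0 0 -90 0; 0 0 -120 0; -12 38 -130 0; -25 80 -130 0",
  gripper=0,
)

```text
t: 9.7
tcp_pos: [0.5717, 0.0041, 0.161]
tool_rot: [0.988, 0.158, 0.003, 0.001]
force: [0.8, 0.9, -0.8]
finger_gap: 1.003
gripper_force: 0.0
```

Request:
step_arm(
  targets="-15 48 0 0; -30 96 0 0; -45 144 0 0; -60 192 0 0; -75 240 0 0; -88 276 0 0; -90 289 0 0; -90 290 0 0; -90 290 30 0; -90 290 60 0; -90 290 60 0; -90 290 60 0",
)

```text
t: 10.9
tcp_pos: [0.5735, -0.2979, 0.0973]
tool_rot: [0.988, 0.156, -0.001, -0.001]
force: [-0.2, 0.2, 0.3]
finger_gap: 1.002
gripper_force: 0.0
```

```bash
python3 - <<'E'
from h import *
np.set_printoptions(precision=4,suppress=True)
s,im=snap('wrist','w3'); print(s['tcp_pos'],R.from_quat(s['tool_rot']).as_euler('zyx',True))
print(rel((.573,-.300,.030)))
hsv=cv2.cvtColor(im,cv2.COLOR_RGB2HSV)
g=cv2.inRange(hsv,(45,90,40),(80,255,255)); print('green',rect('wrist',cv2.morphologyEx(g,3,np.ones((9,9))),.078,s))
r=manip.masks_of('top','sensor_dome')
_,t=snap('top')
for r in manip.masks_of('top','sensor_dome')[:2]: print(r['p'],r['position'],at('top',r['position'],.05))
print('expect',proj('top',(.5685,.086,.04)))
E
```

```text
[ 0.5735 -0.2979  0.0973] [ -18.0049   -0.0721 -179.923 ]
[-1.6  0.7 68.4]
green ((0.5806527733802795, -0.29768991470336914), (0.059537846595048904, 0.05052376165986061), 16.050695419311523)
0.6 [280.2, 219.6] [0.5651 0.083  0.05  ]
expect [279.2706 218.1708]
```

View pics/w3.png

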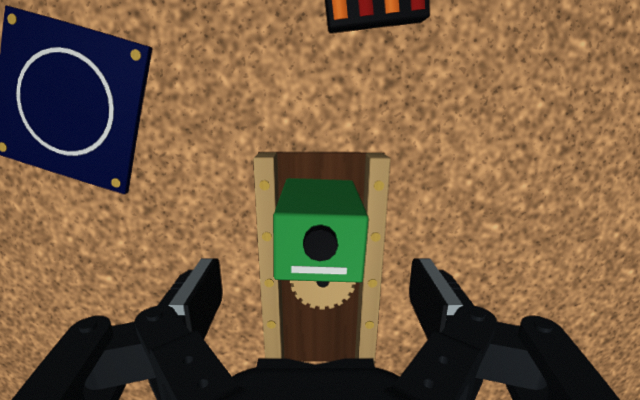

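The tester is upright on the rack with its top centre near (320,247), about 2 mm to tool +y. The dome stands on the pad. Descend and grip.

Request:
step_arm(
  targets="-1.5 1.5 0 0; -1.5 1.5 25 0; -1.5 1.5 45 0; -1.5 1.5 58 0; -1.5 1.5 65 0; -1.5 1.5 67 0; -1.5 1.5 67 0; -1.5 1.5 67 0",
)

```text
t: 11.9
tcp_pos: [0.5731, -0.3022, 0.0309]
tool_rot: [0.988, 0.156, 0.001, 0.001]
force: [0.6, 0.4, 0.3]
finger_gap: 1.002
gripper_force: 0.0
```

Request:
step_arm(
  targets="0 0 0 0; 0 0 0 0; 0 0 0 0; 0 0 0 0; 0 0 0 0; 0 0 0 0; 0 0 0 0; 0 0 0 0; 0 0 0 0; 0 0 0 0",
  gripper=1,
  squeeze=35,
)

```text
t: 12.9
tcp_pos: [0.5729, -0.302, 0.0307]
tool_rot: [0.988, 0.156, 0.0, 0.0]
force: [-0.7, -0.4, 5.1]
finger_gap: 0.583
gripper_force: 36.8
```

```bash
python3 - <<'E'
from h import *
np.set_printoptions(precision=4,suppress=True)
s=manip.sense(); print(s['tcp_pos'],s['tool_rot'],R.from_quat(s['tool_rot']).as_euler('zyx',True),s['force'],s['finger_gap'],rel((.5134,.3174,.030)))
E
```

```text
[ 0.5729 -0.302   0.0307] [0.9878 0.1556 0.0004 0.0004] [-17.9      0.0512 179.9636] [-0.7288 -0.4448  5.0519] 0.5825075028403324 [ 133.7 -607.7    0.3]
```

Request:
step_arm(
  targets="0 0 -15 0; 0 0 -50 0; 0 0 -95 0; 0 0 -130 0; 6 -25 -140 0; 14 -62 -140 0; 25 -110 -140 0; 36 -158 -140 0; 47 -206 -140 0; 58 -254 -140 0; 69 -302 -140 0; 80 -350 -140 0",
)

```text
t: 14.1
tcp_pos: [0.5402, 0.0578, 0.1704]
tool_rot: [0.988, 0.155, -0.0, -0.0]
force: [0.9, 0.5, 0.2]
finger_gap: 0.58
gripper_force: 36.4
```

Request:
step_arm(
  targets="10 -47 0 0; 20 -94 0 0; 31 -141 0 0; 41 -188 0 0; 48 -222 0 0; 53 -245 0 0; 54 -256 0 0; 54 -257 0 0; 54 -257 0 0; 54 -257 40 0; 54 -257 75 0; 54 -257 90 0",
)

```text
t: 15.3
tcp_pos: [0.5118, 0.3145, 0.0774]
tool_rot: [0.988, 0.154, -0.003, 0.001]
force: [-0.7, -0.2, -0.1]
finger_gap: 0.587
gripper_force: 36.4
```

Request:
step_arm(
  targets="0 0 20 0; 0 0 28 0; 0 0 30 0; 0 0 30 0",
)

```text
t: 15.7
tcp_pos: [0.5141, 0.3168, 0.0507]
tool_rot: [0.988, 0.155, 0.0, -0.0]
force: [0.3, -0.3, -0.4]
finger_gap: 0.581
gripper_force: 36.4
```

```bash
python3 - <<'E'
from h import *
np.set_printoptions(precision=4,suppress=True)
s,im=snap('wrist','w4'); print(s['tcp_pos'],R.from_quat(s['tool_rot']).as_euler('zyx',True))
r=manip.masks_of('wrist','yellow_tray')
if r: print(r[0]['p'],rect('wrist',r[0]['pixels'],.010,s))
print(rel((.5134,.3174,.030)))
E
```

```text
[0.5141 0.3168 0.0507] [ -17.8674    0.0509 -179.9836]
0.81 ((0.5299075245857239, 0.3243543207645416), (0.07973415404558182, 0.1120251715183258), 19.213956832885742)
[-0.9 -0.4 21.3]
```

View pics/w4.png

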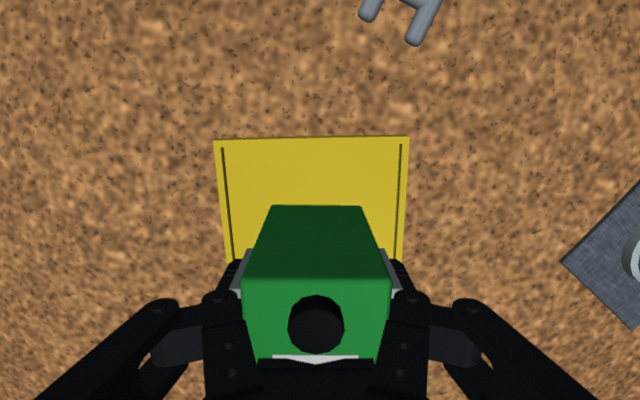

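The tester is held upright over the tray, about 2 mm off laterally. Correct and set down.

Request:
step_arm(
  targets="1.5 -1.5 5 0; 1.5 -1.5 11 0; 1.5 -1.5 15 0; 1.5 -1.5 18 0; 1.5 -1.5 19.5 0; 1.5 -1.5 20.3 0; 1.5 -1.5 20.7 0; 1.5 -1.5 20.7 0",
)

```text
t: 16.6
tcp_pos: [0.514, 0.3189, 0.0307]
tool_rot: [0.988, 0.156, -0.0, 0.0]
force: [-3.2, -1.6, 6.8]
finger_gap: 0.577
gripper_force: 37.4
```

Request:
step_arm(
  targets="0 0 0 0; 0 0 0 0; 0 0 0 0; 0 0 0 0; 0 0 0 0; 0 0 0 0; 0 0 -15 0; 0 0 -55 0; 0 0 -100 0; 0 0 -130 0; -12 38 -135 0; -26 84 -135 0",
  gripper=0,
)

```text
t: 17.8
tcp_pos: [0.517, 0.232, 0.1678]
tool_rot: [0.987, 0.158, 0.004, -0.0]
force: [0.6, -0.6, -0.7]
finger_gap: 1.003
gripper_force: 0.0
```

Request:
step_arm(
  targets="-14 46 0 -8; -28 92 0 -16; -42 138 0 -24; -56 184 0 -32; -70 230 0 -40; -84 276 0 -48; -98 322 0 -56; -112 368 0 -64; -126 414 0 -72; -140 460 0 -80; -154 506 0 -88; -162 526 10 -90",
)

```text
t: 19.0
tcp_pos: [0.5241, -0.3232, 0.157]
tool_rot: [0.587, 0.809, -0.0, 0.003]
force: [0.2, -0.1, 0.1]
finger_gap: 1.003
gripper_force: 0.0
```

Request:
step_arm(
  targets="0 0 0 0; 0 0 0 0; 0 0 0 0",
)

```text
t: 19.3
tcp_pos: [0.5227, -0.318, 0.1549]
tool_rot: [0.588, 0.809, 0.0, -0.0]
force: [0.8, 0.3, -0.8]
finger_gap: 1.0
gripper_force: 0.0
```

```bash
python3 - <<'E'
from h import *
np.set_printoptions(precision=4,suppress=True)
s,im=snap('wrist','w5'); print(s['tcp_pos'],s['q'],R.from_quat(s['tool_rot']).as_euler('zyx',True))
for q,z in [('gear',.022),('rack',.024)]:
    r=manip.masks_of('wrist',q)
    if r: print(q,r[0]['p'],rect('wrist',r[0]['pixels'],z,s))
r=manip.mark_of('wrist','gear')
if r: print(r[0]['p'],at('wrist',r[0]['position'],.004,s))
print(rel((.522,-.3195,.003)))
snap('top','t5')
E
```

```text
[ 0.5227 -0.318   0.1549] [-0.7291  0.6027  1.5367  0.0004  1.0032 -1.042 ] [-107.9161   -0.0254 -179.9505]
gear 0.86 ((0.5204254984855652, -0.31831425428390503), (0.048795558512210846, 0.05045120418071747), 24.675926208496094)
rack 0.72 ((0.5203867554664612, -0.31712397933006287), (0.19105835258960724, 0.0943414568901062), 17.490278244018555)
0.8 [ 0.5213 -0.3178  0.004 ]
[ -1.2  -1.8 151.9]
```

View pics/w5.png

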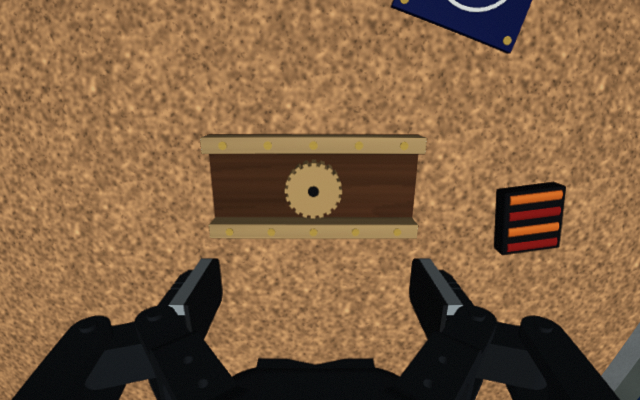

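The empty rack holds the gear at (314,191), gripper axis aligned along the rack. Descend onto it.

Request:
step_arm(
  targets="0 -2 30 0; 0 -2 65 0; 0 -2 95 0; 0 -2 118 0; 0 -2 133 0; 0 -2 142 0; 0 -2 148 0; 0 -2 151 0; 0 -2 152 0; 0 -2 152 0",
)

```text
t: 20.55
tcp_pos: [0.5215, -0.3203, 0.0031]
tool_rot: [0.588, 0.809, -0.0, 0.001]
force: [-0.0, 0.0, 0.2]
finger_gap: 1.0
gripper_force: 0.0
```

Request:
step_arm(
  targets="0 0 0 0; 0 0 0 0; 0 0 0 0; 0 0 0 0; 0 0 0 0; 0 0 0 0; 0 0 0 0; 0 0 0 0; 0 0 0 0; 0 0 0 0",
  gripper=1,
  squeeze=35,
)

```text
t: 21.55
tcp_pos: [0.5214, -0.3202, 0.0031]
tool_rot: [0.588, 0.809, -0.0, 0.001]
force: [0.9, -0.0, 5.1]
finger_gap: 0.571
gripper_force: 36.3
```

```bash
python3 - <<'E'
from h import *
np.set_printoptions(precision=4,suppress=True)
s,im=snap('wrist','w6'); print(s['tcp_pos'],s['force'],s['finger_gap'])
print(rel((.5895,-.102,.005)))
E
```

```text
[ 0.5214 -0.3202  0.0031] [ 0.8782 -0.0329  5.115 ] 0.5713336328785243
[186.7 131.9  -2. ]
```

View pics/w6.png

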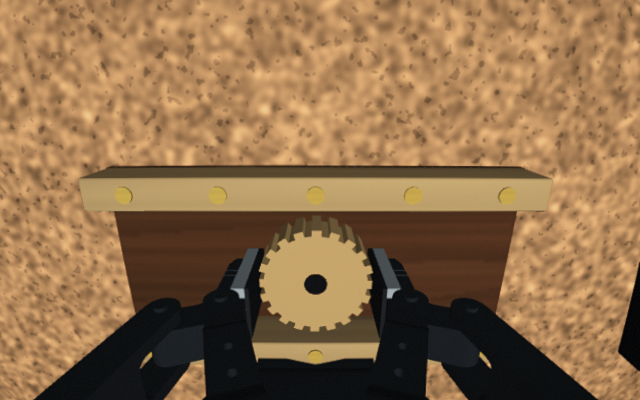

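The gear is gripped squarely, hole at (315,284). Lift and carry to the plate.

Request:
step_arm(
  targets="0 0 -15 0; 0 0 -45 0; 0 0 -75 0; 15 10 -80 0; 45 32 -80 0; 85 60 -80 0; 125 88 -80 0; 160 113 -80 0; 180 127 -80 0; 187 132 -80 0; 187 132 -60 0; 187 132 -40 0",
)

```text
t: 22.8
tcp_pos: [0.5895, -0.1011, 0.0423]
tool_rot: [0.588, 0.809, 0.0, 0.001]
force: [-0.4, 0.5, -0.1]
finger_gap: 0.571
gripper_force: 36.3
```

Request:
step_arm(
  targets="0 0 5 0; 0 0 5 0; 0 0 5 0",
)

```text
t: 23.1
tcp_pos: [0.5894, -0.102, 0.0378]
tool_rot: [0.589, 0.808, 0.0, 0.0]
force: [0.3, -0.4, -0.1]
finger_gap: 0.567
gripper_force: 36.3
```

```bash
python3 - <<'E'
from h import *
np.set_printoptions(precision=4,suppress=True)
s,im=snap('wrist','w7'); print(s['tcp_pos'])
h=s['tcp_pos'][2]-.0031   # gear raised by h above rack floor level
hsv=cv2.cvtColor(im,cv2.COLOR_RGB2HSV)
n=cv2.inRange(hsv,(105,90,20),(130,255,255)); print('navy',rect('wrist',cv2.morphologyEx(n,3,np.ones((9,9))),.006,s))
r=manip.masks_of('wrist','mount_plate')
if r: print(r[0]['p'],rect('wrist',r[0]['pixels'],.006,s))
print('hole',at('wrist',(315.5,284),.022+h,s))
E
```

```text
[ 0.5894 -0.102   0.0378]
navy ((0.5897614359855652, -0.10140886157751083), (0.10923434793949127, 0.11003340035676956), 0.03914324566721916)
0.67 ((0.5896680951118469, -0.1010928601026535), (0.11029428988695145, 0.1103186383843422), 0.0005425784038379788)
hole [ 0.5897 -0.1025  0.0567]
```

View pics/w7.png

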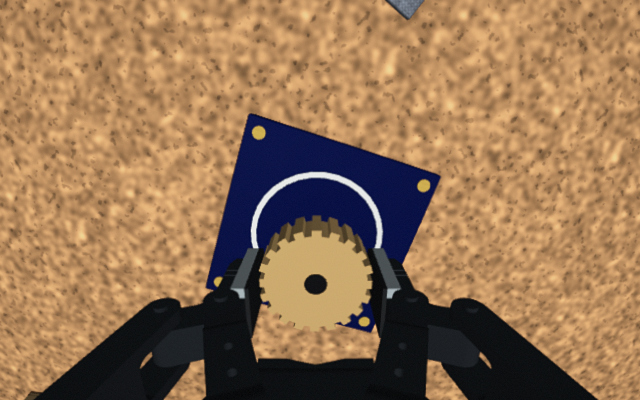

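Gear hole is about 1 mm from the ring centre. Lower it.

Request:
step_arm(
  targets="1 0 8 0; 1 0 16 0; 1 0 23 0; 1 0 28 0; 1 0 31 0; 1 0 32.5 0; 1 0 33.3 0; 1 0 33.3 0",
)

```text
t: 24.0
tcp_pos: [0.5886, -0.1003, 0.0051]
tool_rot: [0.588, 0.809, -0.0, -0.0]
force: [-2.0, 1.4, 7.3]
finger_gap: 0.568
gripper_force: 36.9
```

Request:
step_arm(
  targets="0 0 0 0; 0 0 0 0; 0 0 0 0; 0 0 0 0; 0 0 0 0; 0 0 0 0; 0 0 -10 0; 0 0 -40 0; 0 0 -85 0; 0 0 -125 0; 0 0 -130 0; 0 0 -130 0",
  gripper=0,
)

```text
t: 25.2
tcp_pos: [0.5899, -0.1007, 0.1364]
tool_rot: [0.588, 0.809, 0.001, 0.002]
force: [0.8, -0.0, -0.7]
finger_gap: 0.999
gripper_force: 0.0
```

```bash
python3 - <<'E'
from h import *
np.set_printoptions(precision=4,suppress=True)
s,im=snap('wrist','w8'); print(s['tcp_pos'],s['tool_rot'])
r=manip.masks_of('wrist','mount_plate')
hsv=cv2.cvtColor(im,cv2.COLOR_RGB2HSV)
n=cv2.inRange(hsv,(105,90,20),(130,255,255)); print('navy',rect('wrist',n,.006,s))
for q in manip.masks_of('wrist','gear')[:1]: print('gear',q['p'],rect('wrist',q['pixels'],.024,s))
print(rel((.569,.0877,.0278)))
E
```

```text
[ 0.5899 -0.1007  0.1364] [0.5884 0.8085 0.0006 0.0021]
navy ((0.5894748568534851, -0.1013449877500534), (0.10886091738939285, 0.10935904085636139), 0.024602919816970825)
gear 0.66 ((0.5882943272590637, -0.09849165380001068), (0.048947665840387344, 0.05166805535554886), 19.416133880615234)
[184.1  40.2 105.2]
```

View pics/w8.png

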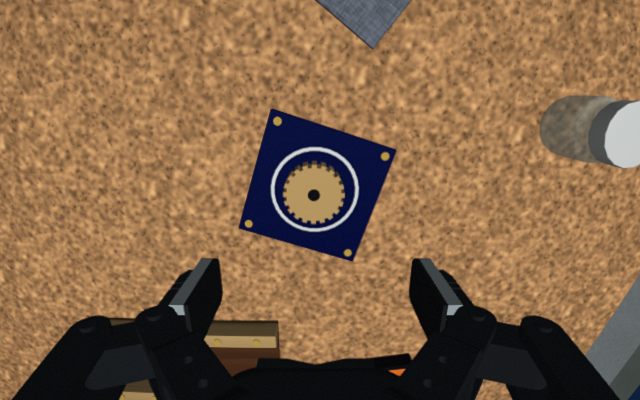

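The gear lies flat inside the ring, with its hole at (313.5,195) and the ring centre near (315,189) (the height difference explains part of this). Checking numerically.

```bash
python3 - <<'E'
from h import *
im=cv2.imread('pics/w8.png'); s=manip.sense(); g=im.max(2)
sub=(g[180:210,300:328]<60).astype(np.uint8); n,l,st,c=cv2.connectedComponentsWithStats(sub)
for i in range(1,n): print(st[i],c[i]+[300,180],at('wrist',c[i]+[300,180],.024,s))
w=((im.min(2)>140)).astype(np.uint8); w[:130]=0;w[240:]=0;w[:,:260]=0;w[:,370:]=0
P=np.array([at('wrist',p,.006,s)[:2] for p in np.argwhere(w)[:,::-1]],np.float32); print(cv2.fitEllipse(P), cv2.minEnclosingCircle(P))
print(s['t'])
E
```

```text
[ 8 10 11 11 92] [313.18478261 194.84782609] [ 0.58505358 -0.09860391  0.024     ]
((0.5862483382225037, -0.09967329353094101), (0.07211782783269882, 0.0723859891295433), 136.1416473388672) ((0.5862647891044617, -0.099709153175354), 0.037687137722969055)
25.35
```

The gear is within about 1.6 mm of centre, which is fine. Now back to the dome.

Request:
step_arm(
  targets="17 4 0 8; 34 8 0 16; 51 11 0 24; 68 15 0 32; 85 18 0 40; 102 22 0 48; 119 26 0 56; 136 30 0 64; 153 33 0 72; 168 37 0 80; 180 39 0 88; 184 40 0 90",
)

```text
t: 26.55
tcp_pos: [0.5687, 0.0883, 0.132]
tool_rot: [0.988, 0.155, -0.002, -0.001]
force: [-0.1, -0.1, 0.3]
finger_gap: 0.996
gripper_force: 0.0
```

Request:
step_arm(
  targets="0 0 0 0; 0 0 0 0; 0 0 0 0",
)

```text
t: 26.85
tcp_pos: [0.5701, 0.0865, 0.1333]
tool_rot: [0.988, 0.156, -0.001, -0.0]
force: [-0.2, -0.4, 0.2]
finger_gap: 0.998
gripper_force: 0.0
```

```bash
python3 - <<'E'
from h import *
np.set_printoptions(precision=4,suppress=True)
s,im=snap('wrist','w9'); print(s['tcp_pos'],R.from_quat(s['tool_rot']).as_euler('zyx',True))
print(rel((.569,.0877,.0278)))
for q in manip.mark_of('wrist','sensor_dome')[:1]: print(q['p'],at('wrist',q['position'],.004,s))
E
```

```text
[0.5701 0.0865 0.1333] [-17.9069  -0.0857 179.9987]
[ -0.7  -1.5 105.8]
0.61 [0.5664 0.0864 0.004 ]
```

Request:
step_arm(
  targets="-1 -1.5 25 0; -1 -1.5 55 0; -1 -1.5 80 0; -1 -1.5 95 0; -1 -1.5 103 0; -1 -1.5 105 0; -1 -1.5 105 0; -1 -1.5 105 0",
)

```text
t: 27.75
tcp_pos: [0.5699, 0.0881, 0.0301]
tool_rot: [0.988, 0.156, 0.001, 0.0]
force: [1.1, -0.6, 0.5]
finger_gap: 0.999
gripper_force: 0.0
```

Request:
step_arm(
  targets="0 0 0 0; 0 0 0 0; 0 0 0 0; 0 0 0 0; 0 0 0 0; 0 0 0 0; 0 0 0 0; 0 0 0 0; 0 0 0 0; 0 0 0 0",
  gripper=1,
  squeeze=35,
)

```text
t: 28.75
tcp_pos: [0.5694, 0.0881, 0.0297]
tool_rot: [0.988, 0.156, 0.0, 0.0]
force: [-0.8, -0.6, 5.3]
finger_gap: 0.458
gripper_force: 35.3
```

```bash
python3 - <<'E'
from h import *
np.set_printoptions(precision=4,suppress=True)
s=manip.sense(); print(s['tcp_pos'],s['finger_gap'],R.from_quat(s['tool_rot']).as_euler('zyx',True))
print(rel((.4658,-.3337,.0278)), 'offset from release',rel((.569,.0877,.0278)))
E
```

```text
[0.5694 0.0881 0.0297] 0.45835204878455776 [-17.9027   0.0478 180.    ]
[-228.2  369.5    1.9] offset from release [-0.5  0.3  1.9]
```

Request:
step_arm(
  targets="0 0 -15 0; 0 0 -50 0; 0 0 -90 0; 0 0 -110 0; -15 25 -115 0; -35 57 -115 0; -60 97 -115 0; -85 138 -115 0; -110 178 -115 0; -135 219 -115 0; -160 259 -115 0; -185 300 -115 0",
)

```text
t: 29.95
tcp_pos: [0.4843, -0.2559, 0.1447]
tool_rot: [0.988, 0.156, 0.0, -0.0]
force: [1.0, -0.1, -1.2]
finger_gap: 0.461
gripper_force: 35.5
```

Request:
step_arm(
  targets="-21 35 0 0; -34 56 0 0; -41 67 0 0; -43 69.5 0 0; -43 69.5 0 0; -43 69.5 30 0; -43 69.5 60 0; -43 69.5 80 0; -43 69.5 90 0; -43 69.5 95 0; -43 69.5 95 0; -43 69.5 95 0",
)

```text
t: 31.15
tcp_pos: [0.4663, -0.3338, 0.05]
tool_rot: [0.988, 0.156, 0.0, 0.001]
force: [0.4, -1.0, -1.2]
finger_gap: 0.456
gripper_force: 35.5
```

```bash
python3 - <<'E'
from h import *
np.set_printoptions(precision=4,suppress=True)
s,im=snap('wrist','w10'); print(s['tcp_pos'],R.from_quat(s['tool_rot']).as_euler('zyx',True))
print(rel((.4663,-.3335,.0297)))
E
```

```text
[ 0.4663 -0.3338  0.05  ] [-17.9324   0.0688 179.931 ]
[ 0.1 -0.5 20.5]
```

Request:
step_arm(
  targets="0 0 6 0; 0 0 12 0; 0 0 16 0; 0 0 18.5 0; 0 0 20 0; 0 0 20.8 0; 0 0 20.8 0",
)

```text
t: 31.9
tcp_pos: [0.4654, -0.3335, 0.0297]
tool_rot: [0.988, 0.156, -0.0, -0.0]
force: [-2.6, 2.1, 10.4]
finger_gap: 0.461
gripper_force: 36.5
```

Request:
step_arm(
  targets="0 0 0 0; 0 0 0 0; 0 0 0 0; 0 0 0 0; 0 0 0 0; 0 0 0 0; 0 0 -15 0; 0 0 -50 0; 0 0 -90 0; 0 0 -130 0; 0 0 -130 0; 0 0 -130 0",
  gripper=0,
)

```text
t: 33.1
tcp_pos: [0.4661, -0.3341, 0.1604]
tool_rot: [0.988, 0.156, 0.001, 0.002]
force: [-1.0, 0.2, -0.7]
finger_gap: 1.001
gripper_force: 0.0
```

```bash
python3 - <<'E'
from h import *
np.set_printoptions(precision=4,suppress=True)
s,im=snap('wrist','w11'); print(s['tcp_pos'])
for q in manip.mark_of('wrist','sensor_dome')[:1]: print(q['p'],at('wrist',q['position'],.004,s))
for q,z in (('rack',.024),):
    r=manip.masks_of('wrist',q)
    if r: print(rect('wrist',r[0]['pixels'],z,s))
print(rel((.514,.3189,.1607)))
E
```

```text
[ 0.4661 -0.3341  0.1604]
0.55 [ 0.4651 -0.336   0.004 ]
((0.5205093026161194, -0.318799763917923), (0.18785078823566437, 0.09245740622282028), 17.952356338500977)
[ 247.1 -605.    -2.2]
```

Request:
step_arm(
  targets="19 -46 0 0; 38 -92 0 0; 57 -138 0 0; 76 -184 0 0; 95 -230 0 0; 114 -276 0 0; 133 -322 0 0; 152 -368 0 0; 171 -414 0 0; 190 -460 0 0; 209 -506 0 0; 225 -552 0 0",
)

```text
t: 34.45
tcp_pos: [0.5093, 0.2627, 0.1567]
tool_rot: [0.988, 0.156, -0.001, 0.0]
force: [1.0, 0.1, 0.0]
finger_gap: 1.001
gripper_force: 0.0
```

Request:
step_arm(
  targets="22 -53 0 0; 22 -53 0 0; 22 -53 0 0; 22 -53 0 0",
)

```text
t: 34.85
tcp_pos: [0.5137, 0.3168, 0.157]
tool_rot: [0.988, 0.156, -0.002, 0.001]
force: [-0.1, -0.1, 0.1]
finger_gap: 0.999
gripper_force: 0.0
```

```bash
python3 - <<'E'
from h import *
np.set_printoptions(precision=4,suppress=True)
s,im=snap('wrist','w12'); print(s['tcp_pos'],R.from_quat(s['tool_rot']).as_euler('zyx',True))
print(rel((.514,.3189,.0307)))
for q in manip.mark_of('wrist','servo_tester')[:1]: print(q['p'],at('wrist',q['position'],.004,s))
E
```

```text
[0.5137 0.3168 0.157 ] [-17.8937  -0.1749 179.9007]
[  1.2  -2.6 126.6]
0.58 [0.5174 0.3207 0.004 ]
```

Request:
step_arm(
  targets="1 -2 30 0; 1 -2 65 0; 1 -2 95 0; 1 -2 113 0; 1 -2 122 0; 1 -2 126 0; 1 -2 126 0; 1 -2 126 0",
)

```text
t: 35.75
tcp_pos: [0.5159, 0.3202, 0.0334]
tool_rot: [0.988, 0.155, 0.001, -0.0]
force: [0.2, -0.8, 0.0]
finger_gap: 1.002
gripper_force: 0.0
```

Request:
step_arm(
  targets="0 0 0 0; 0 0 0 0; 0 0 0 0; 0 0 0 0; 0 0 0 0; 0 0 0 0; 0 0 0 0; 0 0 0 0; 0 0 0 0; 0 0 0 0",
  gripper=1,
  squeeze=35,
)

```text
t: 36.75
tcp_pos: [0.5156, 0.3205, 0.0331]
tool_rot: [0.988, 0.156, 0.001, -0.0]
force: [-0.6, -0.7, 5.6]
finger_gap: 0.584
gripper_force: 37.5
```

```bash
python3 - <<'E'
from h import *
np.set_printoptions(precision=4,suppress=True)
s=manip.sense(); print(s['tcp_pos'],s['finger_gap'],R.from_quat(s['tool_rot']).as_euler('zyx',True))
print(rel((.5729,-.302,.0307)), 'offset from release',rel((.514,.3189,.0307)))
E
```

```text
[0.5156 0.3205 0.0331] 0.5844003539273457 [ -17.9175    0.0794 -179.9699]
[-137.   610.     2.2] offset from release [-2.   1.1  2.4]
```

Request:
step_arm(
  targets="0 0 -15 0; 0 0 -50 0; 0 0 -95 0; 0 0 -130 0; -6 25 -135 0; -14 62 -135 0; -24 110 -135 0; -35 158 -135 0; -46 206 -135 0; -56 254 -135 0; -67 302 -135 0; -77 350 -135 0",
)

```text
t: 37.95
tcp_pos: [0.5488, -0.0383, 0.1678]
tool_rot: [0.988, 0.156, -0.0, -0.0]
force: [0.3, 0.4, -1.9]
finger_gap: 0.582
gripper_force: 37.0
```

Request:
step_arm(
  targets="-10 47 0 0; -21 94 0 0; -31 141 0 0; -42 188 0 0; -50 224 0 0; -55 247 0 0; -58 259 0 0; -58 260 0 0; -58 260 0 0; -58 260 35 0; -58 260 70 0; -58 260 90 0",
)

```text
t: 39.15
tcp_pos: [0.5727, -0.2982, 0.0751]
tool_rot: [0.988, 0.157, -0.002, -0.002]
force: [-0.8, 0.4, -0.6]
finger_gap: 0.579
gripper_force: 37.0
```

Request:
step_arm(
  targets="0 0 15 0; 0 0 23 0; 0 0 25 0; 0 0 25 0; 0 0 25 0",
)

```text
t: 39.65
tcp_pos: [0.5749, -0.3022, 0.0536]
tool_rot: [0.988, 0.156, 0.001, 0.001]
force: [-0.1, -0.5, -0.6]
finger_gap: 0.585
gripper_force: 37.0
```

```bash
python3 - <<'E'
from h import *
np.set_printoptions(precision=4,suppress=True)
s,im=snap('wrist','w13'); print(s['tcp_pos'],R.from_quat(s['tool_rot']).as_euler('zyx',True))
print(rel(np.array((.5729,-.302,.0331))+.002*np.array([.9516,.3074,0])))
E
```

```text
[ 0.5749 -0.3022  0.0536] [-17.9087   0.109  179.9176]
[ 0.2 -0.9 20.4]
```

View pics/w13.png

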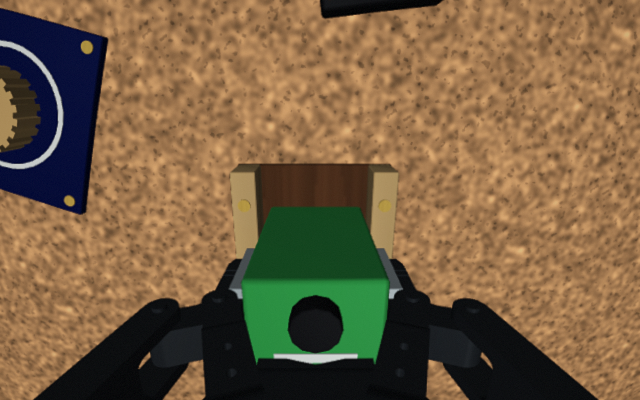

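The tester is held upright, square and centred between the rails (rails mid at col 315). Lower it.

Request:
step_arm(
  targets="0 -0.5 6 0; 0 -0.5 12 0; 0 -0.5 16 0; 0 -0.5 18.5 0; 0 -0.5 20 0; 0 -0.5 20.8 0; 0 -0.5 20.8 0",
)

```text
t: 40.4
tcp_pos: [0.5736, -0.301, 0.0332]
tool_rot: [0.988, 0.156, -0.0, -0.0]
force: [-3.4, 2.6, 9.6]
finger_gap: 0.582
gripper_force: 38.2
```

Request:
step_arm(
  targets="0 0 0 0; 0 0 0 0; 0 0 0 0; 0 0 0 0; 0 0 0 0; 0 0 0 0; 0 0 -15 0; 0 0 -50 0; 0 0 -95 0; 0 0 -140 0; 0 0 -170 0; 0 0 -170 0",
  gripper=0,
)

```text
t: 41.6
tcp_pos: [0.5769, -0.3034, 0.2088]
tool_rot: [0.988, 0.156, 0.005, 0.005]
force: [0.1, -0.9, -0.0]
finger_gap: 1.0
gripper_force: 0.0
```

Request:
step_arm(
  targets="-30 0 -28 1; -56 -1 -28 1.6; -56 -1 -28 1.6; -56 -1 -28 1.6; -56 -1 -28 1.6",
)

```text
t: 42.1
tcp_pos: [0.5208, -0.3172, 0.2291]
tool_rot: [0.99, 0.142, 0.0, -0.0]
force: [0.9, -0.1, 0.1]
finger_gap: 1.001
gripper_force: 0.0
```

```bash
python3 - <<'E'
from h import *
np.set_printoptions(precision=4,suppress=True)
s,im=snap('wrist','w14'); print(s['tcp_pos'],R.from_quat(s['tool_rot']).as_euler('zyx',True))
old=cv2.cvtColor(cv2.imread('pics/w0.png'),cv2.COLOR_BGR2RGB)
s0=dict(tcp_pos=np.array([.5201,-.3175,.2313]),tool_rot=[.9899,.1415,-.0001,0])
for im_,s_ in((old,s0),(im,s)):
    hsv=cv2.cvtColor(im_,cv2.COLOR_RGB2HSV)
    g=cv2.morphologyEx(cv2.inRange(hsv,(45,90,40),(80,255,255)),3,np.ones((9,9))); print('green',rect('wrist',g,.078,s_))
    b=cv2.inRange(hsv,(85,0,60),(125,90,255)); b[:190]=0;b[255:]=0;b[:,:290]=0;b[:,345:]=0
    b=cv2.morphologyEx(b,2,np.ones((3,3))); print('dome',rect('wrist',b,.056,s_))
for q in manip.masks_of('wrist','rack')[:1]: print('rack',rect('wrist',q['pixels'],.024,s))
a=np.hstack([old[60:260,220:400],im[60:260,220:400]]); cv2.imwrite('pics/cmp.png',cv2.resize(a,None,fx=2,fy=2)[:,:,::-1])
E
```

```text
[ 0.5208 -0.3172  0.2291] [ -16.318    -0.0033 -179.9678]
green ((0.5734394788742065, -0.29985180497169495), (0.04006277769804001, 0.05049188807606697), 16.198871612548828)
dome ((0.47256213426589966, -0.33248454332351685), (0.06053533777594566, 0.04056348279118538), 16.251296997070312)
green ((0.5728534460067749, -0.30083775520324707), (0.04083319008350372, 0.050616905093193054), 17.88962745666504)
dome ((0.47218507528305054, -0.3313930332660675), (0.06141456216573715, 0.04034312441945076), 16.30577850341797)
rack ((0.5205851197242737, -0.31866392493247986), (0.1888982206583023, 0.09318055212497711), 17.956052780151367)
```

View pics/cmp.png

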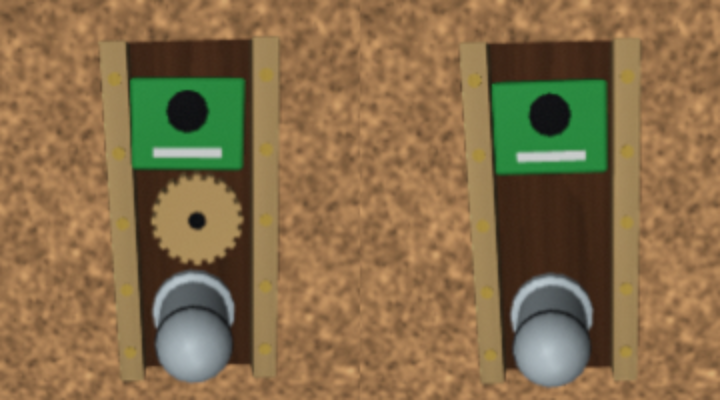

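Both neighbours are back upright within about 1 mm of where they stood, and the tester is square to the rack (17.9° against 17.95°). Handing in.

```bash
python3 -c "
from station import manip; print(manip.sign_off())"
```

```text
the job is handed in; nothing more can be done
None
```

The job is handed in at about 42 s on the robot's clock: the gear lies flat in the white ring, measured about 1.6 mm from its centre. The dome and the tester are back upright on the rack, within about 1.2 mm of where they first stood, with the tester square to the rack.

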